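Spot-cure a resin casting with a hand lamp

TASK

Take the curing lamp out of its cradle, aim its lens squarely at the middle of the resin casting in the mould on the tilting tray, from about 6 cm away, and hold it there steadily for three seconds. Do not touch or shift the tray or its stand with the lamp, and leave the other things on the bench alone. Then lay the lamp back in its cradle the way it lay at first, without dropping it.

Things in the scene. Friction and masses are not known exactly. Their poses are not given: they have to be found in the camera images.
- lamp: Hand-held curing lamp, 200 g (all sizes in mm). Straight grey flat-sided handle 160 (x) x 30 (y) x 28 (z); a black upright round head, 34 across and 60 tall, at its front end, centred at x=+85, z from -30 to +30. Origin: centre of the handle's underside; z up as it lies in the cradle. Grip it across y at x=0, z=+14, between the forks; it balances about 10 forward of there
- lens (a point): Middle of the lamp's lens, on the head's lower end face, at (+85, 0, -32) in the lamp's frame; same axes as the lamp; the beam leaves it straight along its -z
- cradle: Fixed dark steel cradle, base 116 x 84 x 10 high; two open-topped forks, 8 thick, at x=-50 and x=+46, seats 60 above the bench, 36 wide between the cheeks, which rise 12 above the seat, then flare out to 23 above it. Origin: underside of the base; x points along the lying lamp towards its head, which hangs free in front of (+x of) the base
- cradle_seat (a point): Point on the cradle, 60 above its origin, where the lamp's origin belongs, axes as the cradle: the lamp lies with its x along this x and z up
- cradle_lens (a point): Point in the cradle's frame at (+85, 0, +28) where the middle of the lens belongs when the lamp lies in it
- stand: Fixed stand, base 130 (x) x 150 (y) x 12 high; two side posts at y=+-64, 82 high, with small black knobs outside (156 over all), carry a tilting tray 130 (x) x 104 (y) on a level axle along y, 68 above the bench. Origin: centre of the underside. The tray leans up to 0.45 rad to -x or 0.3 rad to +x of the stand; the axle is stiff (0.5 N m), it stays put
- casting (a point): Middle of the upper face of the resin casting on the tray: amber resin with pale wood pieces, 108 (x) x 52 (y), in a black mould of 120 x 64 whose rim stands 5 above the resin. Its z is the casting's outward normal, tilted with the tray; x and y along its long and short sides. It lies 18 from the axle
- blank_box: Bystander: open pale wooden box of handle blanks, 110 x 160 x 60 high, loose, origin under its centre
- mix_cup: Bystander: white plastic mixing cup, 68 across the rim, 75 high, loose, origin under its centre
- spare_mould: Bystander: empty black mould lying flat on the bench, 110 x 60 x 22 high, loose, origin under its centre
There are look-alikes about, which are no part of the job. Leave any red look-alike of the stand alone.

How it is judged:
On the way:
1. the lens is aimed squarely at the middle of the casting from 35 to 90 mm (beam within 15 mm of the middle each way and within 0.25 rad of square) and held still (under 30 mm/s and 0.25 rad/s) for 2 s (z of casting in the frame of lens between -0.09 and -0.035 m and x of casting in the frame of lens between -0.015 and 0.015 m and y of casting in the frame of lens between -0.015 and 0.015 m and angle between the z axis of lens and the z axis of casting, either way round below 0.25 rad and linear speed of lamp below 0.03 m/s and angular speed of lamp below 0.25 rad/s), for 2 s.
At the end, for the whole second after the job is handed in: The lamp lies at rest in both forks of the cradle, upright and the way round it was: its origin within 14 mm of cradle_seat, its lens within 16 mm of cradle_lens, within 0.1 rad of level; the casting is within 8 mm of where it was (distance between lamp and cradle_seat below 0.014 m and distance between lens and cradle_lens below 0.016 m and angle between lamp's own z axis and vertical below 0.1 rad and linear speed of lamp below 0.02 m/s and distance of casting from where it was at the start of the episode below 0.008 m); the robot touches nothing.
It fails at once if the lamp touches the tray or its stand (over 1 N) (contact force between lamp and stand above 1 N).
It fails at once if the tray or casting is shifted by over 8 mm (distance of casting from where it was at the start of the episode above 0.008 m).
It fails at once if the lamp is dropped: not in the fingers and faster than 0.45 m/s (a fall of about 10 mm) (contact force between the fingers and lamp below 0.05 N and linear speed of lamp above 0.45 m/s).
It fails at once if a bystander is moved by over 30 mm (distance of any of blank_box, mix_cup, spare_mould from where it was at the start of the episode above 0.03 m).
It also fails if it takes over 58 s, if anything falls off the work surface, if the arm or the gripper's body presses on something with over 40 N, if the wrist force passes 120 N, or if a joint passes its speed limit or range.

ROBOT

A 6-joint arm with a two-finger parallel gripper is mounted at the origin on the work surface. World frame = base frame: x ahead of the robot, y to its left, z up, the work surface at z = 0. Lengths are in m, angles in rad, forces in N, time in s.
With the tool pointing down it reaches from about 0.35 to 0.775 m from the base axis. Payload 5.5 kg.
Tool frame: the origin (TCP) lies between the finger pads; the fingertips stand 8 mm ahead of it and the grasp point (between the pads) lies 11 mm behind it; z points along the fingers, y is the line along which they close (so a half turn about z gives the same grasp; the last joint's range is limited). The gripper opens to 85 mm and grips with 20 to 120 N. Pads are 22 mm wide; open, the fingers measure 114 mm over their backs; the gripper's body (76 mm by 85 mm) begins 54 mm behind the grasp point. The pads swing forward as they close: fully open they stand 13 mm farther back than shut.
Start: joints at [-1.281, 0.313, 0.046, 1.304, 0, 1.431], TCP at [0.24, -0.523, 0.239] pointing down, gripper open.
Joint ranges: [-2.76, 2.76], [-0.86, 1.69], [-1.03, 1.26], [-2.2, 2.34], [-1.47, 1.5], [-3.14, 3.14]. Speed limits (rad/s): [2.57, 2.57, 3.14, 3.14, 3.14, 3.14].

INTERFACE

Orientations are given as a unit quaternion [w, x, y, z].
In Python, from workcell import status, vision, job gives the robot as it stands. The module is installed in compiled form; this text tells all that it offers.
- The arm moves only by the tool apply_moves, never from a script. Its argument "moves" is one flat list of numbers, 6 for each row, row after row: the shift along the world's x, y, z in units of 25 mm (1.0 is 25 mm), then the turn, a rotation vector about the world's x, y, z in rad. In form: [x, y, z, rx, ry, rz, x, y, z, rx, ry, rz, ...]. A call has 1 to 20 rows; each row is the pose to reach, as a shift and turn from the pose commanded when the call began; what a row does not reach only later rows make up. A row lasts 1/12 s, in which the tool goes at most 41.7 mm and 7.16 degrees, less where a joint would pass 70% of its speed; a pose out of reach is approached as far as the arm can. A call with a gripper value outside its range is refused whole. "claw" is the opening in per cent of the stroke, from 0 (shut) to 100 (fully open), set as the call begins (left out, the last holds). The fingers move at their own pace and stop on an object; "newtons" is the grip in N (left out, the last holds). Time passes only in rows, so rows that repeat a pose let the fingers close. It gives the time, the measured TCP pose, the force, the opening and the grip force at its end, in the units of the state.
- status.get_state(): the state, without advancing time (a new reading comes with each control period).
- vision.read_camera(name): name is "scene" or "top" or "wrist"; returns a dict with "image" (420x560x3 uint8, blue, green, red), "camera_matrix" (3x3 intrinsics, pixels), "dist_coeffs" ([k1, k2, p1, p2, k3] as OpenCV has them; the pictures are not rectified), "camera_from_world" (4x4, takes a point from world to camera coordinates). Camera axes: x right, y down, z forward; pixel columns grow to the right and rows downward; lengths in m; the calibration is good to about 2 mm. A picture is of the moment at which its call begins. There is no depth.
- job.hand_in(): hands the job in; it is judged then, once.
The state is a dict: "clock": time; "joint_pos": joint angles; "qvel": joint speeds; "tau": joint torques, N m; "tcp_pos": TCP position; "orientation": TCP orientation; "wrist_force": force on the tool from outside, world axes, zero at the start; "ft_torque": the same for the moment, N m; "finger_gap": finger opening in m; "grip_force": force on a finger pad.
Only numpy, scipy, OpenCV 4.12 (cv2) and the standard library are available. Lean on these libraries where they do the work, as an engineer would, in place of code of your own. Each camera call takes 0.05 s, during which the arm holds its last target. There are 200 camera calls.

## Working session

There is one attempt and no reset: what is moved stays moved. The work goes in short steps, Python scripts to look and compute and a tool call to move; the robot and the scene stay as the last step left them, time stands still between calls to the robot, and variables do not carry over. Pictures are saved under pics/ and viewed, at most 10 in all, crops included, and the job is handed in when it is done.

Besides the shell and the picture viewer there is one more tool, called after "Request:" by a JSON object that holds its "method" and its "body", one argument or row to a line. apply_moves: Moves the arm, as the interface text tells. Its arguments: {"type":"object","properties":{"moves":{"type":"array","items":{"type":"number"}},"claw":{"type":"number"},"newtons":{"type":"number"}},"required":["moves"]}

```bash
mkdir -p pics && cat > h.py <<'E'
import numpy as np, cv2
from workcell import status, vision, job
def snap(n,f):
    d=vision.read_camera(n); cv2.imwrite(f'pics/{f}.png',d['image']); np.savez(f'pics/{f}.npz',K=d['camera_matrix'],D=np.array(d['dist_coeffs']),T=d['camera_from_world']); return d
def ray(f,uv):
    z=np.load(f'pics/{f}.npz'); p=cv2.undistortPoints(np.array([[uv]],float),z['K'],z['D'])[0,0]
    R,t=z['T'][:3,:3],z['T'][:3,3]; return -R.T@t, R.T@np.array([p[0],p[1],1])
def onz(f,uv,h):
    c,d=ray(f,uv); return c+d*(h-c[2])/d[2]
def tri(obs):
    A=np.zeros((3,3));b=np.zeros(3)
    for f,uv in obs:
        c,d=ray(f,uv); d=d/np.linalg.norm(d); P=np.eye(3)-np.outer(d,d); A+=P;b+=P@c
    return np.linalg.solve(A,b)
def proj(f,P):
    z=np.load(f'pics/{f}.npz'); return cv2.projectPoints(np.array(P,float).reshape(-1,1,3),cv2.Rodrigues(z['T'][:3,:3])[0],z['T'][:3,3],z['K'],z['D'])[0][:,0]
E
python3 - <<'E'
from h import *
a=snap('scene','s0');b=snap('top','t0')
print(status.get_state())
for f in('s0','t0'): print(ray(f,(280,210)))
E
```

```text
{'clock': 0.1, 'joint_pos': array([-1.28055353e+00,  3.13953799e-01,  4.51232211e-02,  1.30361337e+00,
       -1.83319546e-05,  1.43119161e+00]), 'qvel': array([-0.00081884, -0.00177529,  0.00167544,  0.00228374,  0.00074556,
       -0.00037476]), 'tau': array([ 2.96819409e-03, -4.81726241e+01,  2.99243277e+01,  1.27921673e-02,
       -5.55375641e-05, -1.20061631e-05]), 'tcp_pos': array([ 0.23947956, -0.52227969,  0.23849435]), 'orientation': array([-8.20783491e-04,  9.76992324e-01,  2.13272878e-01, -7.11298260e-05]), 'wrist_force': array([-0.48407794,  0.42052968, -0.21611849]), 'ft_torque': array([0.01639192, 0.02730965, 0.00696304]), 'grip_force': 0.0, 'finger_gap': 0.08530957183109536}
(array([0.95352665, 0.423525  , 0.6434888 ]), array([-0.48071432, -0.51040844, -0.71348631]))
(array([ 0.4647637 , -0.02066842,  1.51391158]), array([ 0.0615432 , -0.00369846, -0.9981368 ]))
```

View pics/s0.png

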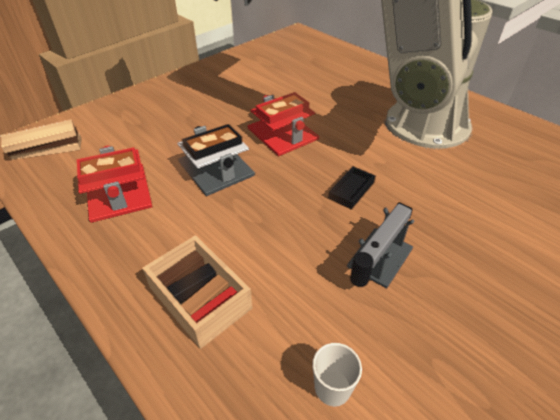

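View pics/t0.png

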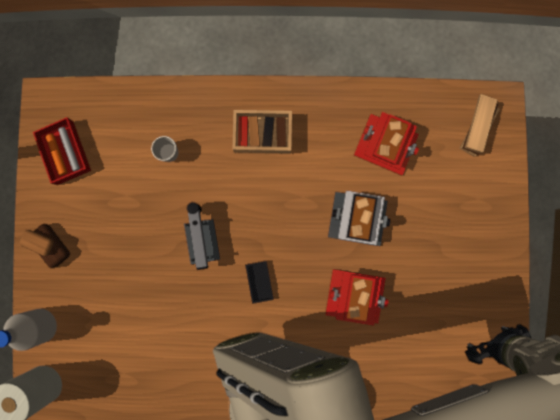

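The top view shows the lamp in its cradle at (200,237), head at (194,209). There are three stands: grey at (358,217), and red at (390,142) and (357,297). In the scene view the grey stand is at (217,157), the red ones at (115,180) and (285,122), and the lamp at (380,245). I choose the grey stand, since the red look-alikes must be left alone. Next I check it with one close crop.

```bash
python3 - <<'E'
from h import *
s=cv2.imread('pics/s0.png');t=cv2.imread('pics/t0.png')
def c(i,x,y,w,h): return cv2.resize(i[y:y+h,x:x+w],(400,300),interpolation=cv2.INTER_CUBIC)
# scale 4 for 100x75 
o=np.vstack([np.hstack([c(t,310,180,100,75),c(t,150,200,100,75)]),np.hstack([c(s,170,118,100,75),c(s,330,200,120,90)])])
cv2.imwrite('pics/c0.png',o)
E
```

```text
(no output)
```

View pics/c0.png

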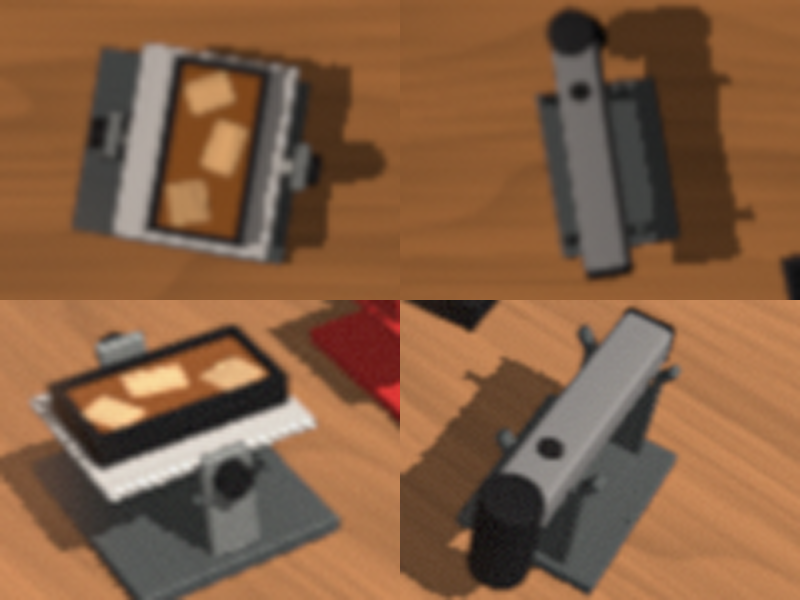

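The crop confirms the grey stand, with its white tray and black mould. The mould rim corners are at crop (177,55), (273,68), (243,243) and (151,232). The lamp head is at (573,32) and its tail at (608,270). Now I fit the poses.

```bash
python3 - <<'E'
from h import *
from scipy.optimize import least_squares
t=lambda x,y,ox=310,oy=180:(ox+x/4-.375,oy+y/4-.375)
s=lambda x,y:(170+x/4-.375,118+y/4-.375)
L=lambda x,y:(330+x/3.3333-.35,200+y/3.3333-.35)
T=[t(177,55),t(273,68),t(243,243),t(151,232)]
S=[s(97,132),s(50,85),s(237,26),s(288,80)]
for a,b in zip(T,S): print('corner',tri([('t0',a),('s0',b)]).round(4))
loc=np.array([[60,32,23],[60,-32,23],[-60,-32,23],[-60,32,23]])/1e3
def pts(p,q=loc):
    x,y,yaw,ti,z=p; R=cv2.Rodrigues(np.array([0,0,yaw]))[0]@cv2.Rodrigues(np.array([0,ti,0.]))[0]
    return q@R.T+[x,y,z]
def f(p):
    P=pts(p); return np.r_[(proj('t0',P)-T).ravel(),(proj('s0',P)-S).ravel(),(p[4]-.068)/.001]
for p0 in(.3,-.3):
    r=least_squares(f,[.45,-.25,0,p0,.068]);print('stand',r.x.round(4),r.cost,f(r.x).round(1))
p=r.x; print('casting',pts(p,np.array([[0,0,.018]])).round(4),'normal',(pts(p,np.array([[0,0,1.]]))-p[[0,1,4]]).round(3))
hd=tri([('t0',t(173,32,150,200)),('s0',L(108,205))]); tl=tri([('t0',t(208,268,150,200)),('s0',L(251,19))])
print('head',hd,onz('t0',t(173,32,150,200),.09),'tail',tl,onz('t0',t(208,268,150,200),.088))
a=onz('t0',t(208,268,150,200),.088)[:2];b=onz('t0',t(173,32,150,200),.09)[:2];d=b-a
print(np.linalg.norm(d),np.degrees(np.arctan2(d[1],d[0])),np.arctan2(d[1],d[0]),'origin',a+d*80/165)
E
```

```text
corner [ 0.5986 -0.2208  0.1004]
corner [ 0.5897 -0.2847  0.0934]
corner [ 0.4733 -0.2649  0.0888]
corner [ 0.4815 -0.2053  0.0848]
stand [ 0.5376 -0.2446 -0.1451 -0.0925  0.0682] 3.384584517664029 [ 0.2 -0.4  0.   0.1  0.3  1.  -0.4  0.1  0.4  1.4 -0.7 -1.1 -0.7  0.5
  0.6 -0.1  0.2]
stand [ 0.5376 -0.2446 -0.1451 -0.0925  0.0682] 3.384584517667425 [ 0.2 -0.4  0.   0.1  0.3  1.  -0.4  0.1  0.4  1.4 -0.7 -1.1 -0.7  0.5
  0.6 -0.1  0.2]
casting [[ 0.536  -0.2444  0.0861]] normal [[-0.091  0.013  0.996]]
head [0.55757861 0.20560368 0.08284119] [0.5565881  0.20523094 0.09      ] tail [0.40062772 0.17974045 0.08945747] [0.40080516 0.17954129 0.088     ]
0.15788693429846115 9.364177221170625 0.16343572424968067 origin [0.47633628 0.19199688]
```

Request:
{"method": "apply_moves", "body": {
  "moves": [2, 2.8, 0.8, 0, 0, -0.07, 4, 5.6, 1.6, 0, 0, -0.15, 8, 11, 3.2, 0, 0, -0.267, 8, 11, 3.2, 0, 0, -0.267, 8, 11, 3.2, 0, 0, -0.267, 8, 11, 3.2, 0, 0, -0.267, 8, 11, 3.2, 0, 0, -0.267, 8, 11, 3.2, 0, 0, -0.267, 8, 11, 3.2, 0, 0, -0.267, 8, 11, 3.2, 0, 0, -0.267, 8, 11, 3.2, 0, 0, -0.267, 8, 11, 3.2, 0, 0, -0.267, 8, 11, 3.2, 0, 0, -0.267],
  "claw": 100
}}

```text
clock: 1.18
tcp_pos: [0.4388, -0.2485, 0.3186]
orientation: [-0.0, 0.997, 0.08, -0.001]
wrist_force: [0.6, -0.6, 0.2]
finger_gap: 0.0852
grip_force: 0.0
```

```bash
python3 - <<'E'
from h import *
d=snap('wrist','w1'); z=status.get_state(); print(z['tcp_pos'],z['clock'],d['camera_matrix'][0,0],ray('w1',(280,210)))
cv2.imwrite('pics/w1b.png',cv2.resize(d['image'],(800,600),interpolation=cv2.INTER_CUBIC))
E
```

```text
[ 0.43877495 -0.24868069  0.31870648] 1.2333 295.94278102388085 (array([ 0.51279426, -0.23632325,  0.45325731]), array([-0.30635822, -0.05745348, -0.95036841]))
```

View pics/w1b.png

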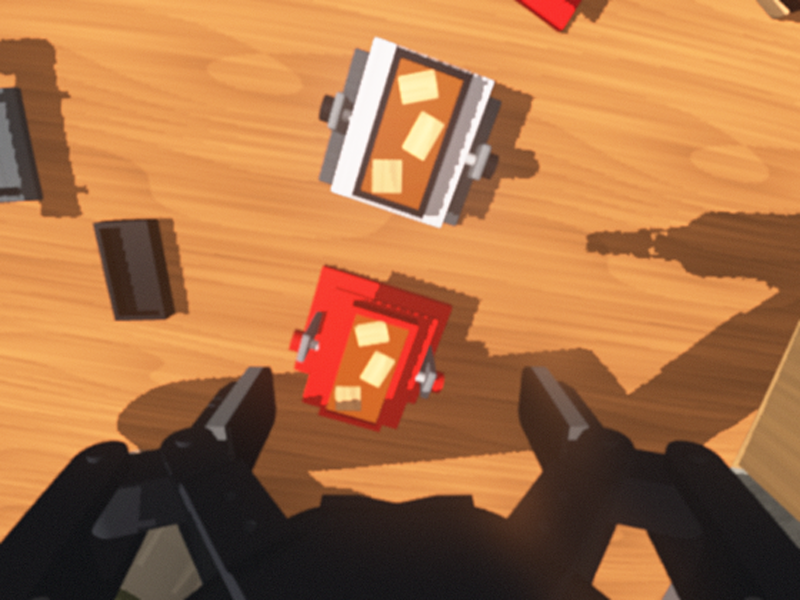

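The wrist view shows the grey stand's mould rim corners at about (394,43), (472,69), (425,216) and (355,192). The red look-alike is nearer, at (370,350). I refit with all three views.

```bash
cat > fit.py <<'E'
from h import *
from scipy.optimize import least_squares
t=lambda x,y:(310+x/4-.375,180+y/4-.375)
s=lambda x,y:(170+x/4-.375,118+y/4-.375)
w=lambda x,y:(x*.7-.15,y*.7-.15)
O={'t0':[t(177,55),t(273,68),t(243,243),t(151,232)],'s0':[s(97,132),s(50,85),s(237,26),s(288,80)],'w1':[w(394,43),w(472,69),w(425,216),w(355,192)]}
loc=np.array([[60,32,23],[60,-32,23],[-60,-32,23],[-60,32,23]])/1e3
def pts(p,q=loc):
    x,y,yaw,ti,z=p; R=cv2.Rodrigues(np.array([0,0,yaw]))[0]@cv2.Rodrigues(np.array([0,ti,0.]))[0]
    return q@R.T+[x,y,z]
def run(V,n=[]):
    f=lambda p:np.r_[np.concatenate([(proj(v,pts(p))-O[v]).ravel() for v in V]),(p[4]-.068)/.001]
    r=least_squares(f,[.5376,-.2446,-.145,-.09,.068]);p=r.x
    print(V,p.round(4),'rms',np.sqrt(2*r.cost/len(r.fun)),'casting',pts(p,np.array([[0,0,.018]])).round(4),'n',(pts(p,np.array([[0,0,1.]]))-p[[0,1,4]]).round(3))
    return p
if __name__=='__main__':
    for V in(['w1'],['t0','s0'],['w1','s0'],['w1','t0'],['w1','t0','s0']):run(V)
E
python3 fit.py
```

```text
['w1'] [ 0.5378 -0.2435 -0.1312  0.0092  0.0677] rms 0.6052943956344523 casting [[ 0.538  -0.2435  0.0857]] n [[ 0.009 -0.001  1.   ]]
['t0', 's0'] [ 0.5376 -0.2446 -0.1451 -0.0925  0.0682] rms 0.6310201374307568 casting [[ 0.536  -0.2444  0.0861]] n [[-0.091  0.013  0.996]]
['w1', 's0'] [ 0.539  -0.2437 -0.1325 -0.1025  0.0683] rms 0.8196902661505135 casting [[ 0.5372 -0.2434  0.0862]] n [[-0.101  0.014  0.995]]
['w1', 't0'] [ 0.5401 -0.2439 -0.1295 -0.17    0.0678] rms 0.5484235920047368 casting [[ 0.5371 -0.2435  0.0855]] n [[-0.168  0.022  0.986]]
['w1', 't0', 's0'] [ 0.5389 -0.2438 -0.1328 -0.1053  0.0683] rms 0.7291531531404681 casting [[ 0.5371 -0.2435  0.0862]] n [[-0.104  0.014  0.994]]
```

Request:
{"method": "apply_moves", "body": {
  "moves": [0.6, 3, -1.2, -0.12, 0, 0, 0.6, 3, -1.2, -0.24, 0, 0, 1, 5, -2, -0.36, 0, 0, 1.2, 7.6, -3.2, -0.48, 0, 0, 1.2, 7.6, -3.2, -0.6, 0, 0, 1.2, 7.6, -3.2, -0.7, 0, 0, 1.2, 7.6, -3.2, -0.7, 0, 0, 1.2, 7.6, -3.2, -0.7, 0, 0, 1.2, 7.6, -3.2, -0.7, 0, 0, 1.2, 7.6, -3.2, -0.7, 0, 0]
}}

```text
clock: 2.07
tcp_pos: [0.47, -0.0596, 0.2404]
orientation: [0.341, 0.937, 0.074, -0.027]
wrist_force: [0.0, -0.4, 0.1]
finger_gap: 0.0855
grip_force: 0.0
```

```bash
python3 - <<'E'
from h import *
d=snap('wrist','w2'); z=status.get_state(); print(z['tcp_pos'],z['clock'])
c=proj('w2',[[.537,-.2435,.086]])[0];print(c)
x,y=np.clip(c-[100,75],0,[360,270]).astype(int);print(x,y)
cv2.imwrite('pics/w2b.png',cv2.resize(d['image'][y:y+150,x:x+200],(800,600),interpolation=cv2.INTER_CUBIC))
E
```

```text
[ 0.46994186 -0.05981973  0.24055028] 2.1167
[319.92162803 127.41818556]
219 52
```

View pics/w2b.png

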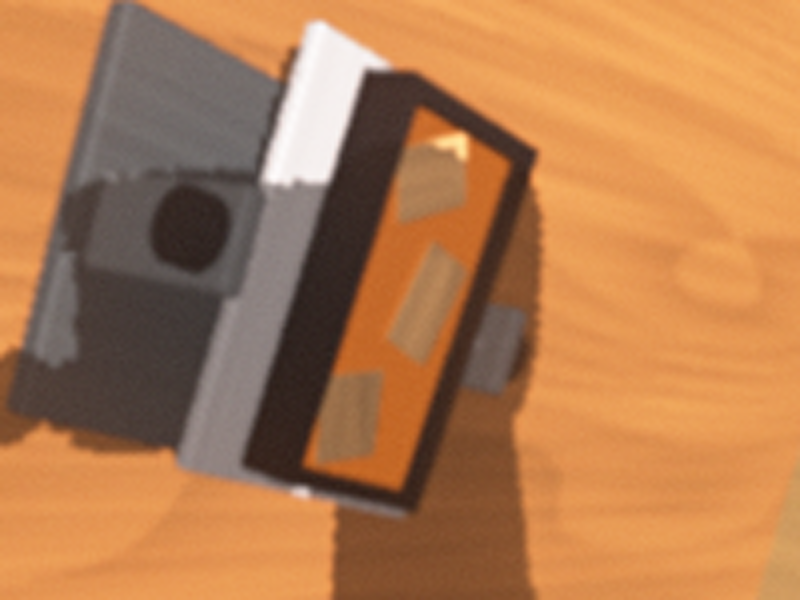

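The oblique view shows the rim corners at (412,73), (537,150) and (412,513), and the far edge of the resin from (514,157) to (403,493).

```bash
cat >> fit.py <<'E'
    q=lambda x,y:(219+x/4-.375,52+y/4-.375)
    l2=np.array([[60,32,23],[60,-32,23],[-60,-32,23],[54,-26,18],[-54,-26,18]])/1e3
    o2=np.array([q(412,73),q(537,150),q(412,513),q(514,157),q(403,493)])
    for V in(['w1'],['t0','s0','w1'],[]):
        f=lambda p:np.r_[np.concatenate([(proj('w2',pts(p,l2))-o2).ravel()]+[(proj(v,pts(p))-O[v]).ravel() for v in V]),(p[4]-.068)/.001]
        r=least_squares(f,[.5376,-.2446,-.145,-.09,.068]);p=r.x
        print(V,p.round(4),np.sqrt(2*r.cost/len(r.fun)),'casting',pts(p,np.array([[0,0,.018]])).round(4),'n',(pts(p,np.array([[0,0,1.]]))-p[[0,1,4]]).round(3)); print((proj('w2',pts(p,l2))-o2).round(1).tolist())
E
python3 fit.py | tail -6; python3 -c "
from h import *
print(status.get_state()['clock'])"
```

```text
['w1'] [ 0.5371 -0.2434 -0.1373 -0.0508  0.0678] 1.104017304198622 casting [[ 0.5362 -0.2433  0.0858]] n [[-0.05   0.007  0.999]]
[[0.3, -1.2], [1.1, -1.2], [1.2, -1.0], [-0.6, -0.2], [-0.6, -2.0]]
['t0', 's0', 'w1'] [ 0.5372 -0.2436 -0.138  -0.0612  0.0679] 1.0021362021478846 casting [[ 0.5362 -0.2434  0.0859]] n [[-0.061  0.008  0.998]]
[[0.9, -1.1], [1.6, -1.1], [0.9, -1.1], [-0.1, -0.1], [-0.8, -2.1]]
[] [ 0.5357 -0.2428 -0.1369 -0.05    0.0682] 0.6682713317106004 casting [[ 0.5348 -0.2427  0.0862]] n [[-0.049  0.007  0.999]]
[[-0.1, -0.0], [0.8, -0.2], [1.0, 0.1], [-0.9, 0.9], [-0.9, -0.9]]
2.1167
```

Request:
{"method": "apply_moves", "body": {
  "moves": [0, 1.5, 0, 0.12, 0, 0, 0, 3, 0, 0.24, 0, 0, 0, 4.5, 0, 0.36, 0, 0, 0, 6, 0, 0.48, 0, 0, 0, 7.5, -0.5, 0.6, 0, 0, 0, 9, -1, 0.7, 0, 0, 0, 10, -1.2, 0.7, 0, 0, 0, 10, -1.2, 0.7, 0, 0, 0, 10, -1.2, 0.7, 0, 0]
}}

```text
clock: 2.87
tcp_pos: [0.4733, 0.1733, 0.2097]
orientation: [-0.005, 0.996, 0.093, -0.001]
wrist_force: [-0.8, -0.3, -0.4]
finger_gap: 0.0854
grip_force: 0.0
```

```bash
python3 - <<'E'
from h import *
d=snap('wrist','w3'); z=status.get_state(); print(z['tcp_pos'],z['orientation'],z['clock'])
cv2.imwrite('pics/w3b.png',cv2.resize(d['image'][:,130:430][:225],(800,600),interpolation=cv2.INTER_CUBIC))
E
```

```text
[0.47330788 0.17352084 0.20985953] [-5.66321008e-03  9.95660031e-01  9.28908387e-02 -5.68580945e-04] 2.9167
```

View pics/w3b.png

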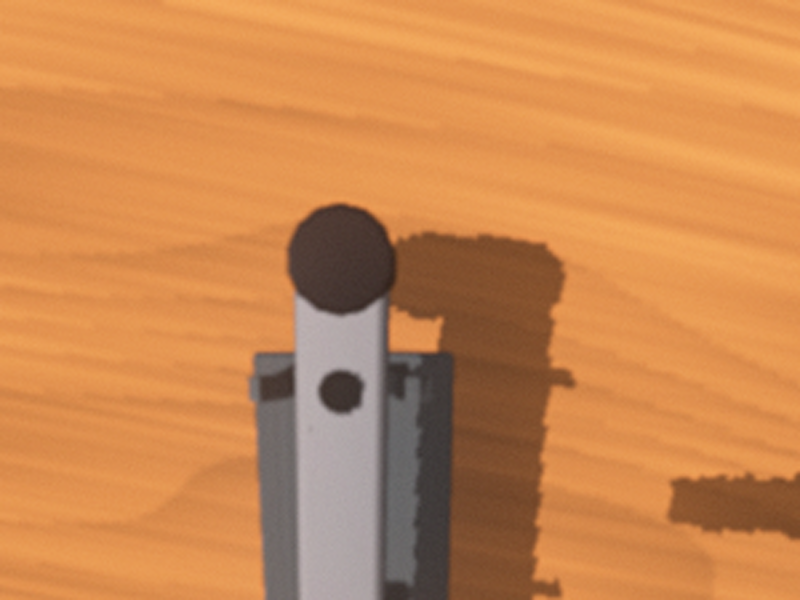

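The close view shows the lamp head top at crop (342,259). The handle edges run 296–387 at row 305 and 299–380 at row 590.

```bash
python3 - <<'E'
from h import *
k=.375; g=lambda x,y:(130+x*k-.3,y*k-.3)
H=onz('w3',g(342,259),.09); 
c=[[onz('w3',g(x,y),.088) for x in xs] for y,xs in((310,(296,387)),(590,(299,380)))]
for r in c: print('width',np.linalg.norm(r[0]-r[1]).round(4))
m=[(r[0]+r[1])/2 for r in c]
d=(m[0]-m[1])[:2]; print('yaw',np.arctan2(d[1],d[0])); d2=(H-m[1])[:2]; yaw=np.arctan2(d2[1],d2[0]); print('yaw2',yaw,'head',H,'mids',m)
for y in(yaw,.16,np.arctan2(d[1],d[0])): print('origin',H[:2]-.085*np.array([np.cos(y),np.sin(y)]))
z=status.get_state();w,x,yy,q=z['orientation']; print(z['tcp_pos'],'tool yaw',2*np.arctan2(yy,x))
E
```

```text
width 0.0285
width 0.0281
yaw 0.16029371268337875
yaw2 0.15859203448775966 head [0.55706146 0.20706531 0.09      ] mids [array([0.54212482, 0.20483707, 0.088     ]), array([0.45009298, 0.18995728, 0.088     ])]
origin [0.47312816 0.19364142]
origin [0.47314714 0.19352326]
origin [0.47315112 0.19349861]
[0.47330788 0.17352084 0.20985953] tool yaw 0.18605291859990902
```

Request:
{"method": "apply_moves", "body": {
  "moves": [0.1, 0.05, 0, 0, 0, 0, 0.1, 0.05, -1, 0, 0, 0, 0.1, 0.05, -2, 0, 0, 0, 0.1, 0.05, -3, 0, 0, 0, 0.1, 0.05, -3.2, 0, 0, 0, 0.1, 0.05, -3.2, 0, 0, 0]
}}

```text
clock: 3.42
tcp_pos: [0.4742, 0.1751, 0.128]
orientation: [-0.006, 0.996, 0.094, -0.003]
wrist_force: [-1.0, -0.9, 0.8]
finger_gap: 0.0855
grip_force: 0.0
```

```bash
python3 - <<'E'
from h import *
z=status.get_state();w,x,yy,q=z['orientation']; print(z['tcp_pos'],z['orientation'],'tool yaw',2*np.arctan2(yy,x))
E
```

```text
[0.47423892 0.17511694 0.12799975] [-0.00648867  0.99558167  0.09363777 -0.00264666] tool yaw 0.18755491628844229
```

Request:
{"method": "apply_moves", "body": {
  "moves": [-0.05, 0.4, 0, -0.0125, -0.0065, -0.028, -0.05, 0.74, 0, -0.0125, -0.0065, -0.028, -0.05, 0.74, 0, -0.0125, -0.0065, -0.028, -0.05, 0.74, 0, -0.0125, -0.0065, -0.028, -0.05, 0.74, -0.6, -0.0125, -0.0065, -0.028, -0.05, 0.74, -1.2, -0.0125, -0.0065, -0.028, -0.05, 0.74, -1.8, -0.0125, -0.0065, -0.028, -0.05, 0.74, -2.3, -0.0125, -0.0065, -0.028, -0.05, 0.74, -2.6, -0.0125, -0.0065, -0.028, -0.05, 0.74, -2.6, -0.0125, -0.0065, -0.028, -0.05, 0.74, -2.6, -0.0125, -0.0065, -0.028]
}}

```text
clock: 4.33
tcp_pos: [0.4778, 0.1759, 0.0646]
orientation: [-0.008, 0.996, 0.093, 0.001]
wrist_force: [-0.2, -0.7, 1.3]
finger_gap: 0.0858
grip_force: 0.0
```

```bash
python3 - <<'E'
from h import *
z=status.get_state();w,x,yy,q=z['orientation']; print(z['tcp_pos'],z['orientation'],'tool yaw',2*np.arctan2(yy,x),z['wrist_force'])
E
```

```text
[0.47777843 0.17586272 0.06463787] [-0.00786301  0.99562484  0.09310162  0.00119632] tool yaw 0.1864792108091782 [-0.19560199 -0.69731606  1.25119145]
```

```bash
python3 - <<'E'
from h import *
z=status.get_state();print(z['joint_pos'].round(3),z['qvel'].round(3),z['tau'].round(2),z['ft_torque'].round(2),z['wrist_force'])
E
```

```text
[ 0.186  0.308 -0.418  0.842  0.015  3.141] [ 0.001 -0.012  0.015  0.003 -0.001 -0.001] [ -0.   -42.22  24.5   -0.08   0.05  -0.  ] [-0.01  0.01  0.02] [-0.19560199 -0.69731606  1.25119145]
```

Joint 6 sits at its limit, so the tool can't turn that way. I'll raise it and use the half-turned grasp.

Request:
{"method": "apply_moves", "body": {
  "moves": [0, 0, 1.2, 0, 0, 0, 0, 0, 2.4, 0, 0, 0, 0, 0, 3.6, 0, 0, 0.1, 0, 0, 4, 0, 0, 0.2, 0, 0, 4, 0, 0, 1.6, 0, 0, 4, 0, 0, 1.6, 0, 0, 4, 0, 0, 1.6, 0, 0, 4, 0, 0, 1.6, 0, 0, 4, 0, 0, 1.6, 0, 0, 4, 0, 0, 1.6, 0, 0, 4, 0, 0, 1.6, 0, 0, 4, 0, 0, 1.6, 0, 0, 4, 0, 0, 1.6, 0, 0, 4, 0, 0, 1.6, 0, 0, 4, 0, 0, 1.6, 0, 0, 4, 0, 0, 1.6, 0, 0, 4, 0, 0, 1.6, 0, 0, 4, 0, 0, 1.6]
}}

```text
clock: 5.83
tcp_pos: [0.478, 0.1759, 0.165]
orientation: [-0.006, 0.628, 0.778, -0.004]
wrist_force: [-0.2, -0.2, 0.1]
finger_gap: 0.0853
grip_force: 0.0
```

Request:
{"method": "apply_moves", "body": {
  "moves": [0, 0.1, 0, 0, 0, 1.5, 0, 0.2, 0, 0, 0, 1.5, 0, 0.3, 0, 0, 0, 1.5, 0, 0.4, 0, 0, 0, 1.5, 0, 0.5, 0, 0, 0, 1.5, 0, 0.6, 0, 0, 0, 1.5, 0, 0.7, 0, 0, 0, 1.5, 0, 0.7, 0, 0, 0, 1.5, 0, 0.7, 0, 0, 0, 1.5, 0, 0.7, 0, 0, 0, 1.5, 0, 0.7, 0, 0, 0, 1.5, 0, 0.7, 0, 0, 0, 1.5, 0, 0.7, 0, 0, 0, 1.5, 0, 0.7, 0, 0, 0, 1.5, 0, 0.7, 0, 0, 0, 1.5]
}}

```text
clock: 7.08
tcp_pos: [0.4777, 0.1933, 0.1645]
orientation: [-0.001, -0.07, 0.997, -0.008]
wrist_force: [0.5, -0.3, -0.7]
finger_gap: 0.0853
grip_force: 0.0
```

```bash
python3 - <<'E'
from h import *
from scipy.spatial.transform import Rotation as R
z=status.get_state();w,x,y,q=z['orientation'];M=R.from_quat([x,y,q,w]).as_matrix()
print(z['clock'],z['tcp_pos'],'yaw',np.arctan2(M[1,0],M[0,0]),'toolz',M[:,2].round(4),z['joint_pos'].round(3))
yaw=.16+np.pi
D=np.column_stack([[np.cos(yaw),np.sin(yaw),0],[np.sin(yaw),-np.cos(yaw),0],[0,0,-1]])
print('turn',R.from_matrix(D@M.T).as_rotvec(),'shift',(np.array([.473,.1935,.063])-z['tcp_pos'])/.025)
E
```

```text
7.0833 [0.47774357 0.1932888  0.1644647 ] yaw -3.0009402562853715 toolz [-0.0014 -0.0157 -0.9999] [ 0.237  0.24  -0.24   1.096 -0.015  0.097]
turn [ 0.0157631  -0.00126673  0.01931939] shift [-0.189743    0.00844816 -4.05858794]
```

Request:
{"method": "apply_moves", "body": {
  "moves": [-0.19, 0, 0, 0.015, 0, 0.019, -0.19, 0, -1, 0.015, 0, 0.019, -0.19, 0, -2, 0.015, 0, 0.019, -0.19, 0, -2, 0.015, 0, 0.019, -0.19, 0, -2, 0.015, 0, 0.019]
}}

```text
clock: 7.5
tcp_pos: [0.4717, 0.193, 0.1135]
orientation: [-0.002, -0.081, 0.997, -0.001]
wrist_force: [-0.7, -0.9, -0.5]
finger_gap: 0.0854
grip_force: 0.0
```

```bash
cat > st.py <<'E'
from h import *
from scipy.spatial.transform import Rotation as R
def pose():
    z=status.get_state();w,x,y,q=z['orientation'];return z,np.array(z['tcp_pos']),R.from_quat([x,y,q,w]).as_matrix()
def D(yaw,n=(0,0,1)):
    n=np.array(n)/np.linalg.norm(n);x=np.array([np.cos(yaw),np.sin(yaw),0]);x-=n*(x@n);x/=np.linalg.norm(x)
    return np.column_stack([-x,np.cross(n,-x)*-1,-n])   # tool frame (half-turned) for lamp x dir, lamp z=n
def go(p,Dm):
    z,t,M=pose();print(z['clock'],t.round(4),'toolz',M[:,2].round(4),'F',z['wrist_force'].round(1),'gap',z['finger_gap'])
    print('shift',((np.array(p)-t)/.025).round(3),'turn',R.from_matrix(Dm@M.T).as_rotvec().round(4))
E
python3 -c "
from st import *
print(np.linalg.det(D(.16)));go([.473,.1935,.063],D(.16))"
```

```text
1.0000000000000002
7.5 [0.4717 0.193  0.1135] toolz [-0.0047 -0.0016 -1.    ] F [-0.7 -0.9 -0.5] gap 0.0854379797017548
shift [ 0.053  0.021 -2.021] turn [ 0.0016 -0.0047 -0.0019]
```

Request:
{"method": "apply_moves", "body": {
  "moves": [0.05, 0, -0.7, 0, 0, 0, 0.05, 0, -1.4, 0, 0, 0, 0.05, 0, -2, 0, 0, 0, 0.05, 0, -2, 0, 0, 0, 0.05, 0, -2, 0, 0, 0]
}}

```text
clock: 7.92
tcp_pos: [0.4745, 0.1934, 0.0652]
orientation: [-0.001, -0.081, 0.997, -0.0]
wrist_force: [0.5, 0.1, -0.1]
finger_gap: 0.0854
grip_force: 0.0
```

Request:
{"method": "apply_moves", "body": {
  "moves": [0, 0, 0, 0, 0, 0, 0, 0, 0, 0, 0, 0, 0, 0, 0, 0, 0, 0, 0, 0, 0, 0, 0, 0, 0, 0, 0, 0, 0, 0, 0, 0, 0, 0, 0, 0, 0, 0, 0, 0, 0, 0, 0, 0, 0, 0, 0, 0, 0, 0, 0, 0, 0, 0, 0, 0, 0, 0, 0, 0],
  "claw": 20,
  "newtons": 60
}}

```text
clock: 8.75
tcp_pos: [0.4748, 0.1935, 0.0652]
orientation: [-0.0, -0.082, 0.997, -0.0]
wrist_force: [-0.8, -0.8, 5.8]
finger_gap: 0.029
grip_force: 60.0
```

```bash
python3 -c "
from st import *
go([.473,.1935,.063],D(.16))"
```

```text
8.75 [0.4748 0.1935 0.0652] toolz [ 0.e+00 -4.e-04 -1.e+00] F [-0.8 -0.8  5.8] gap 0.028982049786118343
shift [-0.07  -0.    -0.088] turn [ 0.0004 -0.     -0.0038]
```

Gripped at a 29 mm gap. I lift slowly and work out the aiming pose.

Request:
{"method": "apply_moves", "body": {
  "moves": [0, 0, 0.2, 0, 0, 0, 0, 0, 0.5, 0, 0, 0, 0, 0, 0.9, 0, 0, 0, 0, 0, 1.4, 0, 0, 0, 0, 0, 2, 0, 0, 0, 0, 0, 2.7, 0, 0, 0, 0, 0, 3.4, 0, 0, 0, 0, 0, 4, 0, 0, 0, 0, 0, 4.5, 0, 0, 0, 0, 0, 4.8, 0, 0, 0, 0, 0, 5, 0, 0, 0, 0, 0, 5, 0, 0, 0, 0, 0, 5, 0, 0, 0]
}}

```text
clock: 9.83
tcp_pos: [0.474, 0.1932, 0.1891]
orientation: [-0.001, -0.082, 0.997, -0.0]
wrist_force: [0.6, 0.0, -2.8]
finger_gap: 0.0293
grip_force: 59.3
```

```bash
cat >> st.py <<'E'
def tcp_for(lens,Dm,o=np.array([.0868,0,-.0268-.0104])):  # lens rel. TCP in lamp axes
    x,y,z=-Dm[:,0],None,-Dm[:,2]; return np.array(lens)-x*o[0]-z*o[2]
E
python3 -c "
from st import *
n=np.array([-.06,.008,.998]);Dm=D(.164,n);c=np.array([.536,-.2434,.086])
p=tcp_for(c+.06*n,Dm);print(p);go(p,Dm)
snap('scene','s1');snap('wrist','w4')
z=status.get_state();print(z['ft_torque'],z['joint_pos'].round(2))"
```

```text
[ 0.4446905  -0.25685792  0.17798697]
9.8333 [0.474  0.1932 0.1891] toolz [-0.0018 -0.001  -1.    ] F [ 0.6  0.  -2.8] gap 0.02927472313684475
shift [ -1.171 -18.004  -0.444] turn [-0.0071 -0.0618  0.0008]
[ 0.00416762  0.07096163 -0.01333739] [ 0.23  0.22 -0.21  1.15 -0.    0.07]
```

Request:
{"method": "apply_moves", "body": {
  "moves": [0, -0.2, 0.1, 0, 0, 0, 0, -0.6, 0.2, 0, 0, 0, -0.1, -1.2, 0.4, 0, 0, 0, -0.1, -2.1, 0.6, 0, 0, 0, -0.2, -3.2, 0.8, 0, 0, 0, -0.3, -4.4, 0.9, 0, -0.01, 0, -0.3, -5.6, 1, 0, -0.015, 0, -0.4, -6.8, 1, 0, -0.02, 0, -0.5, -8, 1, 0, -0.025, 0, -0.5, -9.2, 1, 0, -0.03, 0, -0.6, -10.4, 1, 0, -0.035, 0, -0.7, -11.6, 1, 0, -0.04, 0, -0.7, -12.8, 1, 0, -0.045, 0, -0.8, -14, 1, -0.005, -0.05, 0, -0.9, -15.1, 1, -0.005, -0.055, 0, -0.9, -16.1, 1, -0.007, -0.06, 0, -1, -16.9, 1, -0.007, -0.062, 0, -1, -17.5, 1, -0.007, -0.062, 0, -1, -17.9, 1, -0.007, -0.062, 0, -1.03, -18, 1, -0.007, -0.062, 0]
}}

```text
clock: 11.6
tcp_pos: [0.4482, -0.2584, 0.2142]
orientation: [0.03, -0.081, 0.996, -0.007]
wrist_force: [0.6, 0.1, -3.1]
finger_gap: 0.0292
grip_force: 59.5
```

```bash
sed -i 's/\.0868/.0832/' st.py && python3 - <<'E'
from st import *
n=np.array([-.06,.008,.998]);Dm=D(.164,n);c=np.array([.536,-.2434,.086])
p=tcp_for(c+.06*n,Dm);print(p);go(p,Dm)
d=snap('scene','s2')
cv2.imwrite('pics/s2b.png',cv2.resize(d['image'][70:250,120:360],(800,600),interpolation=cv2.INTER_CUBIC))
z,t,M=pose(); x=-M[:,0];zz=-M[:,2];l=t+x*.0832-zz*.0372
k=800/240
for q in proj('s2',[l+zz*.062,l,t-x*.082+zz*.0228]): print('expected head top,lens,tail in crop',((q-[120,70])*k).round())
E
```

```text
[ 0.44823563 -0.2562675   0.17819537]
11.6 [ 0.4482 -0.2584  0.2142] toolz [ 0.0604 -0.0082 -0.9981] F [ 0.6  0.1 -3.1] gap 0.029209970041096017
shift [-1.00e-03  8.60e-02 -1.44e+00] turn [0.     0.0004 0.0026]
expected head top,lens,tail in crop [287.  13.]
expected head top,lens,tail in crop [294. 106.]
expected head top,lens,tail in crop [462. -64.]
```

View pics/s2b.png

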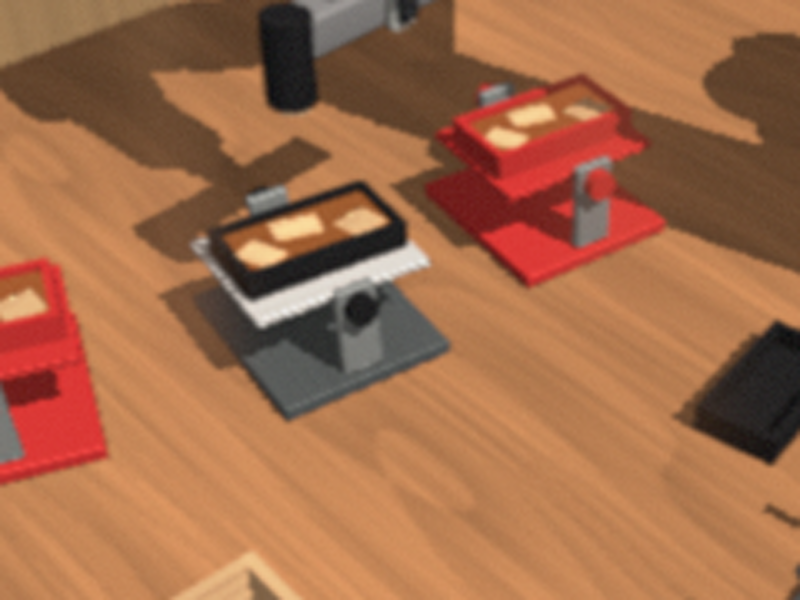

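The lamp hangs level above the grey stand. Its head top is near (287,15) and its lens near (292,103), as predicted. I descend to 6 cm and hold.

Request:
{"method": "apply_moves", "body": {
  "moves": [0, 0.05, -0.2, 0, 0, 0, 0, 0.09, -0.5, 0, 0, 0, 0, 0.09, -0.8, 0, 0, 0, 0, 0.09, -1.1, 0, 0, 0, 0, 0.09, -1.3, 0, 0, 0, 0, 0.09, -1.44, 0, 0, 0, 0, 0.09, -1.44, 0, 0, 0, 0, 0.09, -1.44, 0, 0, 0]
}}

```text
clock: 12.32
tcp_pos: [0.4484, -0.2543, 0.1781]
orientation: [0.03, -0.082, 0.996, -0.006]
wrist_force: [1.0, -0.4, -2.6]
finger_gap: 0.0291
grip_force: 59.5
```

```bash
python3 - <<'E'
from st import *
n=np.array([-.06,.008,.998]);Dm=D(.164,n);c=np.array([.536,-.2434,.086])
go(tcp_for(c+.06*n,Dm),Dm)
a=snap('scene','s3');b=snap('top','t3')
z,t,M=pose(); x=-M[:,0];zz=-M[:,2];l=t+x*.0832-zz*.0372
print('expected crop',((proj('s3',[l+zz*.062,l])-[150,80])*4).round(),((proj('t3',[l+zz*.062])-[310,180])*4).round())
cv2.imwrite('pics/c3.png',np.hstack([cv2.resize(i[y:y+110,x0:x0+100],(400,440),interpolation=cv2.INTER_CUBIC) for i,x0,y in((a['image'],150,80),(b['image'],310,180))]))
E
```

```text
12.3167 [ 0.4484 -0.2543  0.1781] toolz [ 0.0601 -0.0075 -0.9982] F [ 1.  -0.4 -2.6] gap 0.029102868388809287
shift [-0.005 -0.08   0.004] turn [-0.0005  0.0001  0.0006]
expected crop [[236.  42.]
 [244. 147.]] [[234. 150.]]
```

View pics/c3.png

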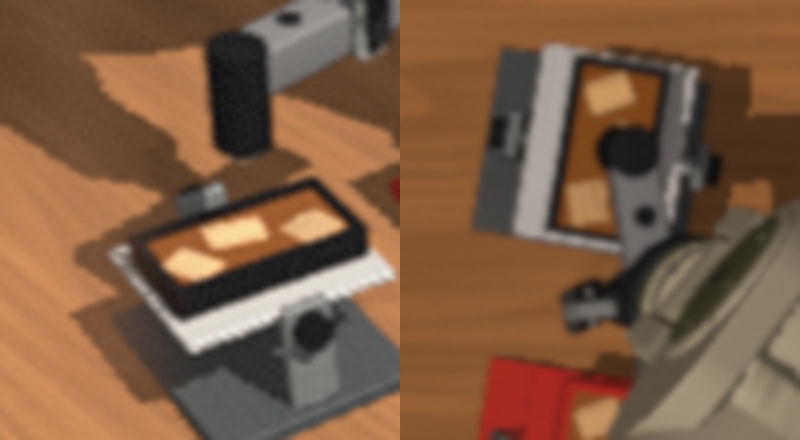

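The lens is centred above the casting at about 6 cm. After a small trim I hold for 3+ s.

Request:
{"method": "apply_moves", "body": {
  "moves": [0, -0.05, 0, 0, 0, 0, 0, -0.1, 0, 0, 0, 0, 0, -0.1, 0, 0, 0, 0, 0, -0.1, 0, 0, 0, 0, 0, -0.1, 0, 0, 0, 0, 0, -0.1, 0, 0, 0, 0, 0, -0.1, 0, 0, 0, 0, 0, -0.1, 0, 0, 0, 0, 0, -0.1, 0, 0, 0, 0, 0, -0.1, 0, 0, 0, 0, 0, -0.1, 0, 0, 0, 0, 0, -0.1, 0, 0, 0, 0, 0, -0.1, 0, 0, 0, 0, 0, -0.1, 0, 0, 0, 0, 0, -0.1, 0, 0, 0, 0, 0, -0.1, 0, 0, 0, 0, 0, -0.1, 0, 0, 0, 0, 0, -0.1, 0, 0, 0, 0, 0, -0.1, 0, 0, 0, 0, 0, -0.1, 0, 0, 0, 0]
}}

```text
clock: 14.08
tcp_pos: [0.4484, -0.257, 0.1783]
orientation: [0.03, -0.082, 0.996, -0.006]
wrist_force: [0.9, -0.3, -2.5]
finger_gap: 0.0292
grip_force: 59.5
```

Request:
{"method": "apply_moves", "body": {
  "moves": [0, 0, 0, 0, 0, 0, 0, 0, 0, 0, 0, 0, 0, 0, 0, 0, 0, 0, 0, 0, 0, 0, 0, 0, 0, 0, 0, 0, 0, 0, 0, 0, 0, 0, 0, 0, 0, 0, 0, 0, 0, 0, 0, 0, 0, 0, 0, 0, 0, 0, 0, 0, 0, 0, 0, 0, 0, 0, 0, 0, 0, 0, 0, 0, 0, 0, 0, 0, 0, 0, 0, 0, 0, 0, 0, 0, 0, 0, 0, 0, 0, 0, 0, 0, 0, 0, 0, 0, 0, 0, 0, 0, 0, 0, 0, 0, 0, 0, 0, 0, 0, 0, 0, 0, 0, 0, 0, 0, 0, 0, 0, 0, 0, 0, 0, 0, 0, 0, 0, 0]
}}

```text
clock: 15.75
tcp_pos: [0.4484, -0.257, 0.1783]
orientation: [0.03, -0.082, 0.996, -0.006]
wrist_force: [-0.1, -0.3, -2.5]
finger_gap: 0.0287
grip_force: 59.5
```

```bash
python3 - <<'E'
from st import *
n=np.array([-.06,.008,.998]);Dm=D(.164,n);c=np.array([.536,-.2434,.086])
go(tcp_for(c+.06*n,Dm),Dm)
go([.4748,.1935,.2142],D(.164))
E
```

```text
15.75 [ 0.4484 -0.257   0.1783] toolz [ 0.0605 -0.0079 -0.9981] F [-0.1 -0.3 -2.5] gap 0.028658042432744304
shift [-0.007  0.028 -0.005] turn [-0.0002  0.0005  0.0008]
15.75 [ 0.4484 -0.257   0.1783] toolz [ 0.0605 -0.0079 -0.9981] F [-0.1 -0.3 -2.5] gap 0.028658042432744304
shift [ 1.056 18.019  1.435] turn [0.0079 0.0605 0.0003]
```

Request:
{"method": "apply_moves", "body": {
  "moves": [0, 0, 0.2, 0, 0, 0, 0, 0, 0.5, 0, 0, 0, 0, 0, 0.9, 0, 0, 0, 0, 0, 1.2, 0, 0, 0, 0, 0, 1.4, 0, 0, 0, 0, 0, 1.44, 0, 0, 0]
}}

```text
clock: 16.25
tcp_pos: [0.4492, -0.2576, 0.2162]
orientation: [0.031, -0.082, 0.996, -0.007]
wrist_force: [0.3, 0.8, -1.2]
finger_gap: 0.029
grip_force: 59.5
```

Request:
{"method": "apply_moves", "body": {
  "moves": [0, 0.2, 0, 0, 0, 0, 0, 0.6, 0, 0, 0, 0, 0.1, 1.2, 0, 0, 0, 0, 0.1, 2.1, 0, 0, 0, 0, 0.2, 3.2, 0, 0, 0, 0, 0.3, 4.4, 0, 0, 0.01, 0, 0.3, 5.6, 0, 0, 0.015, 0, 0.4, 6.8, 0, 0, 0.02, 0, 0.5, 8, 0, 0, 0.025, 0, 0.5, 9.2, 0, 0, 0.03, 0, 0.6, 10.4, 0, 0, 0.035, 0, 0.7, 11.6, 0, 0, 0.04, 0, 0.7, 12.8, 0, 0, 0.045, 0, 0.8, 14, 0, 0.005, 0.05, 0, 0.9, 15.1, 0, 0.005, 0.055, 0, 0.9, 16.1, 0, 0.007, 0.06, 0, 1, 16.9, 0, 0.008, 0.06, 0, 1.05, 17.5, 0, 0.008, 0.06, 0, 1.05, 17.9, 0, 0.008, 0.06, 0, 1.05, 18, 0, 0.008, 0.06, 0]
}}

```text
clock: 17.92
tcp_pos: [0.4737, 0.1948, 0.2138]
orientation: [-0.0, -0.083, 0.997, 0.0]
wrist_force: [0.4, -0.7, -1.9]
finger_gap: 0.0294
grip_force: 59.5
```

Request:
{"method": "apply_moves", "body": {
  "moves": [0, 0, -0.3, 0, 0, 0, 0, 0, -0.8, 0, 0, 0, 0, 0, -1.5, 0, 0, 0, 0, 0, -2.2, 0, 0, 0, 0, 0, -2.7, 0, 0, 0, 0, 0, -3, 0, 0, 0, 0, 0, -3, 0, 0, 0, 0, 0, -3, 0, 0, 0]
}}

```text
clock: 18.58
tcp_pos: [0.4744, 0.1924, 0.1391]
orientation: [-0.0, -0.081, 0.997, -0.0]
wrist_force: [0.7, 0.1, -2.5]
finger_gap: 0.0291
grip_force: 59.5
```

```bash
python3 - <<'E'
from st import *
go([.4748,.1935,.0655],D(.164))
E
```

```text
18.5833 [0.4744 0.1924 0.1391] toolz [-3.e-04 -2.e-04 -1.e+00] F [ 0.7  0.1 -2.5] gap 0.029079395811490515
shift [ 0.016  0.045 -2.945] turn [ 0.0002 -0.0003  0.0012]
```

Request:
{"method": "apply_moves", "body": {
  "moves": [0, 0.04, -0.3, 0, 0, 0, 0, 0.04, -0.7, 0, 0, 0, 0, 0.04, -1.2, 0, 0, 0, 0, 0.04, -1.6, 0, 0, 0, 0, 0.04, -2, 0, 0, 0, 0, 0.04, -2.3, 0, 0, 0, 0, 0.04, -2.55, 0, 0, 0, 0, 0.04, -2.75, 0, 0, 0, 0, 0.04, -2.85, 0, 0, 0, 0, 0.04, -2.92, 0, 0, 0, 0, 0.04, -2.95, 0, 0, 0, 0, 0.04, -2.95, 0, 0, 0, 0, 0.04, -2.95, 0, 0, 0]
}}

```text
clock: 19.67
tcp_pos: [0.475, 0.1941, 0.0659]
orientation: [0.001, -0.082, 0.997, 0.0]
wrist_force: [-0.2, -0.6, -2.5]
finger_gap: 0.0291
grip_force: 59.5
```

```bash
python3 - <<'E'
from st import *
go([.4748,.1935,.0652],D(.164))
E
```

```text
19.6667 [0.475  0.1941 0.0659] toolz [ 1.2e-03  3.0e-04 -1.0e+00] F [-0.2 -0.6 -2.5] gap 0.02914849801807134
shift [-0.007 -0.025 -0.029] turn [-0.0003  0.0012  0.0002]
```

Request:
{"method": "apply_moves", "body": {
  "moves": [0, 0, -0.02, 0, 0, 0, 0, 0, -0.04, 0, 0, 0, 0, 0, -0.06, 0, 0, 0, 0, 0, -0.06, 0, 0, 0, 0, 0, -0.06, 0, 0, 0]
}}

```text
clock: 20.08
tcp_pos: [0.4751, 0.1941, 0.0652]
orientation: [0.001, -0.082, 0.997, 0.0]
wrist_force: [-0.7, -1.1, 6.2]
finger_gap: 0.0294
grip_force: 60.7
```

Contact: the wrist force is now +6 N, so the seats carry the lamp. I open slowly in steps.

Request:
{"method": "apply_moves", "body": {
  "moves": [0, 0, 0, 0, 0, 0, 0, 0, 0, 0, 0, 0, 0, 0, 0, 0, 0, 0, 0, 0, 0, 0, 0, 0, 0, 0, 0, 0, 0, 0, 0, 0, 0, 0, 0, 0],
  "claw": 50,
  "newtons": 20
}}

```text
clock: 20.58
tcp_pos: [0.4747, 0.194, 0.064]
orientation: [0.0, -0.082, 0.997, 0.0]
wrist_force: [0.5, 0.5, 0.4]
finger_gap: 0.0427
grip_force: 0.0
```

Request:
{"method": "apply_moves", "body": {
  "moves": [0, 0, 0, 0, 0, 0, 0, 0, 0, 0, 0, 0, 0, 0, 0, 0, 0, 0, 0, 0, 0, 0, 0, 0, 0, 0, 0, 0, 0, 0, 0, 0, 0.4, 0, 0, 0, 0, 0, 1, 0, 0, 0, 0, 0, 2, 0, 0, 0, 0, 0, 3, 0, 0, 0, 0, 0, 4, 0, 0, 0, 0, 0, 5, 0, 0, 0, 0, 0, 5, 0, 0, 0, 0, 0, 5, 0, 0, 0],
  "claw": 100
}}

```text
clock: 21.67
tcp_pos: [0.4759, 0.1944, 0.1914]
orientation: [0.002, -0.082, 0.997, 0.0]
wrist_force: [0.3, 0.1, -0.9]
finger_gap: 0.0857
grip_force: 0.0
```

```bash
python3 - <<'E'
from st import *
go([.4748,.1935,.0652],D(.164))
a=snap('scene','s4');b=snap('top','t4')
print(np.abs(a['image'].astype(int)-cv2.imread('pics/s0.png'))[118:193,170:270].mean())
cv2.imwrite('pics/c4.png',np.hstack([cv2.resize(a['image'][200:290,330:450],(400,300),interpolation=cv2.INTER_CUBIC),cv2.resize(cv2.imread('pics/s0.png')[200:290,330:450],(400,300),interpolation=cv2.INTER_CUBIC)]))
E
```

```text
21.6667 [0.4759 0.1944 0.1914] toolz [ 0.0049  0.0012 -1.    ] F [ 0.3  0.1 -0.9] gap 0.0857053676580326
shift [-0.044 -0.034 -5.048] turn [-0.0012  0.0049  0.0002]
22.755866666666666
```

View pics/c4.png

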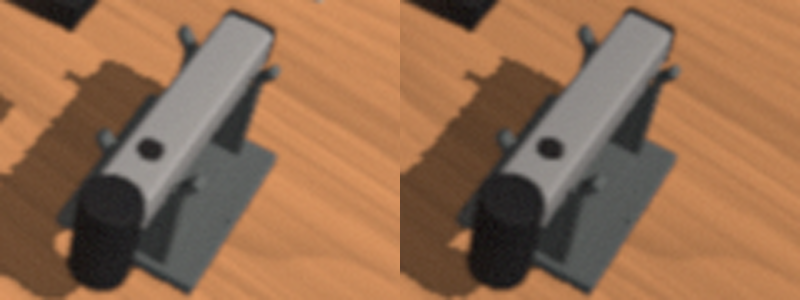

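The lamp lies in the cradle as it did at first: head at (110,200) against (508,200) in the old crop, with the same offset elsewhere. The gripper is clear of it.

```bash
python3 -c "
from workcell import job
print(job.hand_in())"
```

```text
the job is handed in; nothing more can be done
None
```

I held the lamp over the casting at about 6 cm for a little over 3 s and laid it back in its cradle as it lay at first; the job is handed in, and no verdict was shown.

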